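Spot-check a slide warmer with a surface probe

TASK

Take the surface probe out of its stand and check the slide warmer's metal plate with it: keeping the probe upright, touch its sprung foot down on the centre of the square mark for about a second, lift it clear, do the same on the cross mark, and lift it clear again. Then set it on the centre of the ring mark and finish while still holding it there in the gripper, upright, pressing gently so that the foot is pushed in about half of its travel. Never press hard, and leave the dish and the other things on the bench where they are.

Things in the scene. Friction and masses are not known exactly. Their poses are not given: they have to be found in the camera images.
- probe: Surface probe, 0.1 kg, upright in the stand, foot down. White box-shaped handle 24 mm (x) by 20 mm (y) by 65 mm high (z, up); below it a steel shaft, 8 mm diameter, 31 mm long, then the sprung foot. Origin: centre of the handle's underside (65 mm above the bench while in the stand). Good grip: across the 20 mm width, TCP 40 mm above the origin.
- foot_tip (a point): Centre of the flat underside of the probe's foot, a steel disc of 12 mm diameter; 50 mm below the probe's origin on its axis when the foot is not pushed in.
- foot (a joint): How far the sprung foot is pushed into the probe, in m: 0 free, 0.010 fully in (a hard stop). The spring starts at 1 N and adds 0.4 N per mm: 3 N half way, 5 N fully in; the foot begins to move only above 1 N.
- stand: Grey plastic stand, a block 75 x 75 x 65 mm high, fixed to the bench, with a hole of 17 mm diameter and 60 mm depth at its centre in which the probe's shaft hangs loosely while the handle rests on the block's top. Origin at the centre of its underside; z up.
- warmer: Slide warmer, fixed: white housing with a flat level aluminium top plate 260 mm (its x) by 280 mm (its y). Origin at the centre of its underside on the bench; the top surface is 65 mm above it. The marks lie 60 mm either way along its x and 70 mm either way along its y from its centre.
- mark_square: Mark: the outline of a square, 32 mm wide, with a dot at its centre. Dark thin lines on the warmer's metal top (nothing to feel); origin at the mark's centre on the metal surface, 65 mm above the bench, z up. The three marks and the glass dish occupy the four quarters of the plate in any arrangement.
- mark_cross: Mark: a plus-shaped cross, 34 mm wide. Dark thin lines on the warmer's metal top (nothing to feel); origin at the mark's centre on the metal surface, 65 mm above the bench, z up. The three marks and the glass dish occupy the four quarters of the plate in any arrangement.
- mark_ring: Mark: a ring of 34 mm outer diameter with a dot at its centre. Dark thin lines on the warmer's metal top (nothing to feel); origin at the mark's centre on the metal surface, 65 mm above the bench, z up. The three marks and the glass dish occupy the four quarters of the plate in any arrangement.
- dish: Bystander: shallow open glass dish, 60 mm wide, 15 mm high, standing loose on the warmer's plate in the quarter that has no mark. Origin at the centre of its underside.
- rack_a: Bystander: blue tube rack, 70 x 90 x 28 mm high, loose on the bench between robot, warmer and stand. Origin at the centre of its underside.
- rack_b: Bystander: red tube rack, 85 x 125 x 28 mm high, loose on the bench, far left. Origin at the centre of its underside.
- amber_bottle: Bystander: amber glass bottle, 60 mm wide, 120 mm high, loose. Origin at the centre of its underside.
- wash_bottle: Bystander: white plastic bottle, 60 mm wide, 130 mm high, loose. Origin at the centre of its underside.
- beaker: Bystander: clear plastic beaker, 72 mm wide, 85 mm high, loose. Origin at the centre of its underside.
- vial: Bystander: small glass vial with a black cap, 24 mm wide, 45 mm high, loose, 85 to 110 mm from the stand's centre. Origin at the centre of its underside.
Mind the look-alikes: they are no part of the job. Leave any blue or yellow look-alike of the stand alone.

How it is judged:
On the way, in this order (a step that is already met when the one before it is completed fails the run):
1. the held probe's foot rests on the centre of the square mark, upright (contact force between probe and warmer above 0.5 N and horizontal distance between foot_tip and mark_square below 0.007 m and angle between probe's own z axis and vertical below 0.15 rad and contact force between the fingers and probe above 2 N), for 0.4 s.
2. the foot is lifted off the plate (contact force between probe and warmer below 0.05 N and height (world z) of foot_tip above 0.07 m), for 0.05 s.
3. then on the centre of the cross mark, upright (contact force between probe and warmer above 0.5 N and horizontal distance between foot_tip and mark_cross below 0.007 m and angle between probe's own z axis and vertical below 0.15 rad and contact force between the fingers and probe above 2 N), for 0.4 s.
4. the foot is lifted off the plate (all of step 2), for 0.05 s.
At the end, for the whole second after the job is handed in: The gripper holds the probe still, within 7 degrees of upright, its foot pressing on the plate within 7 mm of the ring mark's centre with 1.2 to 6 N, pushed in 1.5 to 8.8 mm; nothing but the gripper and the plate touches it (contact force between probe and warmer between 1.2 and 6 N and value of joint foot between 0.0015 and 0.0088 m and horizontal distance between foot_tip and mark_ring below 0.007 m and angle between probe's own z axis and vertical below 0.12 rad and contact force between the fingers and probe above 2 N and contact force between probe and stand below 0.05 N and linear speed of probe below 0.02 m/s); the arm keeps its last pose, push and grip.
It fails at once if the probe is pressed on the plate harder than 15 N (contact force between probe and warmer above 15 N).
It fails at once if a bystander is moved more than 15 mm (distance of any of dish, rack_a, rack_b, amber_bottle, wash_bottle, beaker, vial from where it was at the start of the episode above 0.015 m).
It also fails if it takes over 58 s, if anything falls off the work surface, if the arm or the gripper's body presses on something with over 40 N, if the wrist force passes 120 N, or if a joint passes its speed limit or range.

ROBOT

A 6-joint arm with a two-finger parallel gripper is mounted at the origin on the work surface. World frame = base frame: x ahead of the robot, y to its left, z up, the work surface at z = 0. Lengths are in m, angles in rad, forces in N, time in s.
With the tool pointing down it reaches from about 0.35 to 0.85 m from the base axis. Payload 8.1 kg.
Tool frame: the origin (TCP) lies between the finger pads, 19 mm behind the fingertips; this is the grasp point; z points along the fingers, y is the line along which they close (so a half turn about z gives the same grasp; the last joint's range is limited). The gripper opens to 93 mm and grips with 3 to 60 N. Pads are 15 mm wide; open, the fingers measure 128 mm over their backs; the gripper's body (75 mm by 188 mm) begins 65 mm behind the grasp point.
Start: joints at [1.187, 0.13, 1.488, -0, 1.523, -0.085], TCP at [0.177, 0.573, 0.237] pointing down, gripper open.
Joint ranges: [-2.96, 2.96], [-0.89, 2.26], [0.02, 2.5], [-1.34, 4.48], [0, 2.73], [-2.66, 2.66]. Speed limits (rad/s): [2.39, 2.39, 2.79, 3.14, 3.14, 3.14].

INTERFACE

Orientations are given as a rotation vector (axis times angle).
In Python, from plant import robot, imaging gives the robot as it stands.
- The arm moves only by the tool jog_arm, never from a script. Its argument "rows" is a list of rows, each a list of 2 entries, a list of its own where there are three numbers: the shift along the tool's x, y, z each as a share of 0.2 m, from -1 to 1, then the turn, a rotation vector about the tool's x, y, z each as a share of pi/2 rad, from -1 to 1. A call has 1 to 5 rows; each row is the pose to reach, as a shift and turn from the pose commanded when the call began, along the tool's axes at that moment; what a row does not reach only later rows make up. A row lasts 1/10 s, in which the tool goes at most 50 mm and 8.59 degrees, less where a joint would pass 70% of its speed; a pose out of reach is approached as far as the arm can. A call with a number of a shift or a turn outside -1 to 1 is refused whole. A call with a gripper value outside its range is refused whole. "hand" is the closure, from -1 (fully open) to 1 (shut), set as the call begins (left out, the last holds). The fingers move at their own pace and stop on an object; "squeeze" is the grip in N (left out, the last holds). Time passes only in rows, so rows that repeat a pose let the fingers close. It gives the time, the measured TCP pose, the force, the opening and the grip force at its end, in the units of the state.
- robot.read_state(): the state, without advancing time (a new reading comes with each control period).
- imaging.read_camera(name): name is "scene" or "top"; returns a dict with "frame" (384x512x3 uint8, red, green, blue), "vertical_fov" (degrees; the focal length in pixels is half the picture's height over the tangent of half this angle, whatever the lens; pixels are square), "cx", "cy" (the principal point, pixels), "R" (3x3) and "t" (3): a world point X has camera coordinates R X + t. Camera axes: x right, y down, z forward; pixel columns grow to the right and rows downward; lengths in m; the calibration is good to about 2 mm. A picture is of the moment at which its call begins. There is no depth.
- robot.close_job(): hands the job in; it is judged then, once.
The state is a dict: "t": time; "q": joint angles; "dq": joint speeds; "joint_torque": joint torques, N m; "tool_pos": TCP position; "orientation": TCP orientation; "force": force on the tool from outside, world axes, zero at the start; "wrist_torque": the same for the moment, N m; "opening": finger opening in m; "gripper_force": force on a finger pad.
Only numpy, scipy, OpenCV 4.12 (cv2) and the standard library are available. Lean on these libraries where they do the work, as an engineer would, in place of code of your own. Each camera call takes 0.05 s, during which the arm holds its last target. There are 200 camera calls.

## Working session

There is one attempt and no reset: what is moved stays moved. The work goes in short steps, Python scripts to look and compute and a tool call to move; the robot and the scene stay as the last step left them, time stands still between calls to the robot, and variables do not carry over. Pictures are saved under pics/ and viewed, at most 10 in all, crops included, and the job is handed in when it is done.

Besides the shell and the picture viewer there is one more tool, called after ">>>" as a command line: name --argument value ..., lists and objects as JSON in quotes. jog_arm: Moves the arm, as the interface text tells. Its arguments: {"type":"object","properties":{"rows":{"type":"array"},"hand":{"type":"number"},"squeeze":{"type":"number"}},"required":["rows"]}

```bash
mkdir -p pics; cat > h.py <<'E'
import numpy as np, cv2
from plant import robot, imaging
def cam(n):
    c=imaging.read_camera(n); im=c["frame"]; c["f"]=im.shape[0]/2/np.tan(np.radians(c["vertical_fov"])/2)
    c["R"]=np.array(c["R"]);c["t"]=np.array(c["t"]);return c
def ray(c,u,v,z):
    d=c["R"].T@np.array([(u-c["cx"])/c["f"],(v-c["cy"])/c["f"],1]); o=-c["R"].T@c["t"]
    return o+d*(z-o[2])/d[2]
def proj(c,X):
    p=c["R"]@np.array(X)+c["t"]; return c["cx"]+c["f"]*p[0]/p[2], c["cy"]+c["f"]*p[1]/p[2]
E
python3 - <<'E'
from h import *
for n in("scene","top"):
    c=cam(n); cv2.imwrite(f"pics/{n}0.png",cv2.resize(c["frame"][:,:,::-1],(800,600),interpolation=cv2.INTER_CUBIC))
    print(n,c["f"],c["cx"],c["cy"],-c["R"].T@c["t"],c["R"].round(3).tolist(), {k:v for k,v in c.items() if k not in("frame","R","t")}.keys())
print(robot.read_state())
E
```

```text
scene 475.7710302417415 259.1829595075684 188.56984418342577 [1.15224888 0.49746261 1.05380816] [[-0.617, 0.787, -0.001], [0.6, 0.469, -0.648], [-0.51, -0.4, -0.762]] dict_keys(['vertical_fov', 'cx', 'cy', 'f'])
top 483.448812415371 252.47503997100046 199.06974882843664 [0.34457374 0.00652509 1.68002234] [[0.011, -1.0, -0.0], [-0.996, -0.011, -0.094], [0.094, 0.001, -0.996]] dict_keys(['vertical_fov', 'cx', 'cy', 'f'])
{'t': 0.1, 'q': array([ 1.18658062e+00,  1.31078034e-01,  1.48916594e+00, -2.42798681e-05,
        1.52300714e+00, -8.54117009e-02]), 'dq': array([ 0.00100603, -0.00129921, -0.0011371 , -0.00076656,  0.00168942,
        0.00069712]), 'joint_torque': array([ 6.81260408e-04, -5.61330950e+01, -4.93100774e+01,  7.69876828e-02,
        2.90599326e-02,  3.08093570e-05]), 'tool_pos': array([0.1764381 , 0.57296519, 0.23649931]), 'orientation': array([-4.67560185e-01, -3.10623716e+00,  2.54218557e-03]), 'force': array([ 0.37645438, -0.47521593, -0.54384521]), 'wrist_torque': array([0.0110513 , 0.03707052, 0.00732931]), 'gripper_force': 0.0, 'opening': 0.09288984448044205}
```

View pics/top0.png

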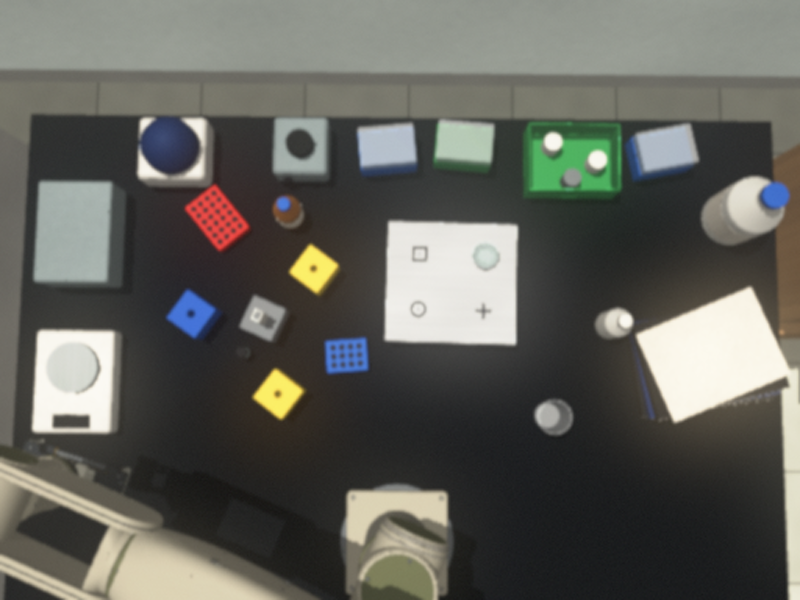

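View pics/scene0.png

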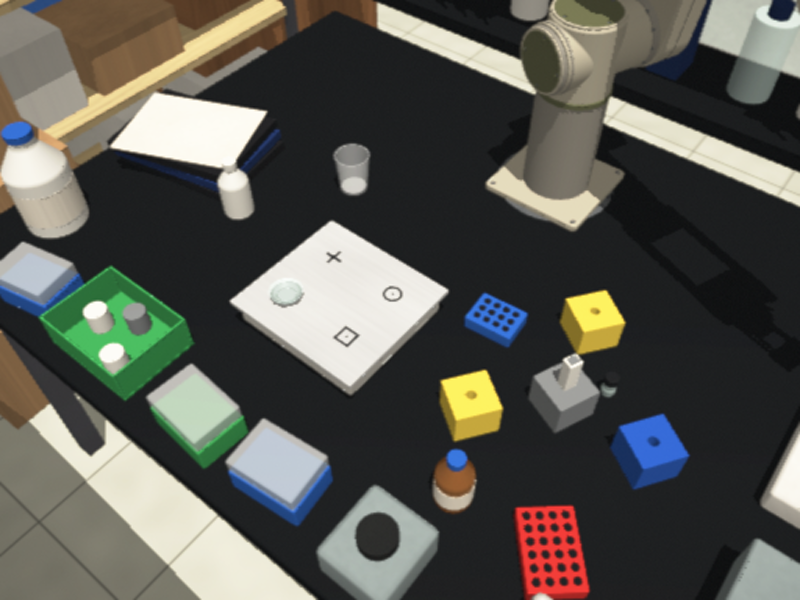

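The top view (800x600) shows the stand with the probe at (263,318), the vial at (244,352), the square at (420,254), the ring at (418,309), the cross at (483,311) and the dish at (486,257). Next I measure these in both views.

```bash
python3 - <<'E'
from h import *
S=1/1.5625
g={"top":{"square":(420,254),"ring":(418,309),"cross":(483,311)},"scene":{"square":(346,336),"ring":(393,293),"cross":(334,257)}}
hd={"top":(262,312),"scene":(572,368)}
for n in g:
    c=cam(n); im=c["frame"]; gr=cv2.cvtColor(im,cv2.COLOR_RGB2GRAY)
    for k,(u,v) in g[n].items():
        u0,v0=int(u*S),int(v*S); r=13; w=gr[v0-r:v0+r+1,u0-r:u0+r+1].astype(float)
        d=np.clip(np.median(w)-25-w,0,None)>0
        ys,xs=np.nonzero(d); 
        cu=(xs.min()+xs.max())/2+u0-r; cv=(ys.min()+ys.max())/2+v0-r
        print(n,k,"bbox",ray(c,cu,cv,.065).round(4),"mean",ray(c,xs.mean()+u0-r,ys.mean()+v0-r,.065).round(4),len(xs))
    u0,v0=[int(a*S) for a in hd[n]]
    cr=im[v0-32:v0+33,u0-32:u0+33]; cv2.imwrite(f"pics/h_{n}.png",cv2.resize(cr[:,:,::-1],(590,590),interpolation=cv2.INTER_NEAREST)); print(n,"crop org",u0-32,v0-32,"scale",590/65)
    # plate corners
    hsv=cv2.cvtColor(im,cv2.COLOR_RGB2HSV)
    m=((gr>150)&(hsv[...,1]<40)).astype(np.uint8)
    _,l=cv2.connectedComponents(m); uu,vv=[int(a*S) for a in((450,285) if n=="top" else (350,290))]
    cs,_=cv2.findContours((l==l[vv,uu]).astype(np.uint8),cv2.RETR_EXTERNAL,cv2.CHAIN_APPROX_NONE)
    b=cv2.minAreaRect(max(cs,key=cv2.contourArea)); print([ray(c,*p,.065)[:2].round(3).tolist() for p in cv2.boxPoints(b)])
a,b=cv2.imread("pics/h_top.png"),cv2.imread("pics/h_scene.png")
cv2.imwrite("pics/h.png",cv2.resize(np.hstack([a,b]),(800,400)))
E
```

```text
top square bbox [ 0.6232 -0.0423  0.065 ] mean [ 0.6229 -0.0437  0.065 ] 79
top ring bbox [ 0.5043 -0.0416  0.065 ] mean [ 0.5028 -0.0417  0.065 ] 53
top cross bbox [ 0.5007 -0.1792  0.065 ] mean [ 0.5006 -0.1806  0.065 ] 46
top crop org 135 167 scale 9.076923076923077
[[0.434, 0.032], [0.695, 0.028], [0.69, -0.258], [0.429, -0.249]]
scene square bbox [ 0.6211 -0.0445  0.065 ] mean [ 0.6229 -0.0436  0.065 ] 93
scene ring bbox [ 0.5014 -0.0418  0.065 ] mean [ 0.5017 -0.0416  0.065 ] 66
scene cross bbox [ 0.5   -0.18   0.065] mean [ 0.4995 -0.1812  0.065 ] 45
scene crop org 334 203 scale 9.076923076923077
[[0.691, -0.253], [0.395, -0.341], [0.435, 0.03], [0.697, 0.067]]
```

View pics/h.png

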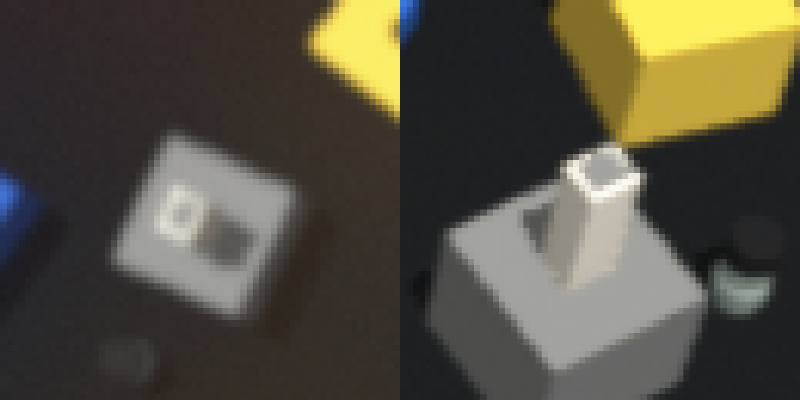

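The crop shows the handle's top face centred at (180,214) in the top view and (603,171) in the scene view, with the vial on the near side. Next I measure the handle and stand yaw.

```bash
python3 - <<'E'
from h import *
k=6.1538
for n,o,off,ctr,bc in(("top",(135,167),0,(180,214),[(175,132),(300,187),(240,318),(112,262)]),("scene",(334,203),400,(603,171),[(450,235),(703,296),(555,370)])):
    c=cam(n); P=lambda p,z:ray(c,o[0]+(p[0]-off)/k-.5,o[1]+p[1]/k-.5,z)[:2]
    print(n,"handle ctr",P(ctr,.13).round(4))
    S=[P(p,.065) for p in bc]; print("stand",np.round(S,4).tolist(),"ctr",np.mean(S,0).round(4) if n=="top" else ((S[0]+S[1])/2).round(4))
    e=[np.degrees(np.arctan2(*(S[i+1]-S[i])[::-1])) for i in range(len(S)-1)]; print("edge deg",np.round(e,1))
    im=c["frame"][o[1]:o[1]+65,o[0]:o[0]+65]; g=cv2.resize(cv2.cvtColor(im,cv2.COLOR_RGB2GRAY),None,fx=8,fy=8,interpolation=cv2.INTER_CUBIC)
    t=180 if n=="top" else 215
    x,y=(ctr[0]-off)/k*8,ctr[1]/k*8
    m=(g>t).astype(np.uint8); _,l,st,_=cv2.connectedComponentsWithStats(m)
    near=[i for i in range(1,len(st)) if st[i,4]>100 and abs(st[i,0]+st[i,2]/2-x)<60 and abs(st[i,1]+st[i,3]/2-y)<60]
    cs,_=cv2.findContours(np.isin(l,near).astype(np.uint8),cv2.RETR_EXTERNAL,cv2.CHAIN_APPROX_NONE)
    pts=np.vstack(cs)[:,0]; w=np.array([ray(c,o[0]+(a+.5)/8-.5,o[1]+(b+.5)/8-.5,.13)[:2] for a,b in pts],np.float32)
    r=cv2.minAreaRect(w*1000); print("top face minrect mm",r, "long axis:",[ (np.linalg.norm(d).round(1),np.degrees(np.arctan2(d[1],d[0])).round(1)) for d in np.diff(cv2.boxPoints(r),axis=0)[:2]], t)
    print("dim", g[int(y),int(x)])
E
```

```text
top handle ctr [0.4804 0.2942]
stand [[0.5311, 0.3103], [0.5016, 0.2413], [0.4298, 0.2721], [0.4595, 0.3426]] ctr [0.4805 0.2916]
edge deg [-113.1  156.8   67.1]
top face minrect mm ((480.42779541015625, 294.7943420410156), (22.12479019165039, 29.032466888427734), 64.97368621826172) long axis: [(np.float32(29.0), np.float32(-25.0)), (np.float32(22.1), np.float32(65.0))] 180
dim 166
scene handle ctr [0.4796 0.2929]
stand [[0.4984, 0.2455], [0.4612, 0.3405], [0.5274, 0.3114]] ctr [0.4798 0.293 ]
edge deg [111.4 -23.7]
top face minrect mm ((481.01513671875, 293.8699645996094), (20.5026798248291, 22.65810203552246), 66.79440307617188) long axis: [(np.float32(22.7), np.float32(-23.2)), (np.float32(20.5), np.float32(66.8))] 215
dim 162
```

```bash
cat >> h.py <<'E'
from scipy.spatial.transform import Rotation as Ro
def goal(pos,yaw):
    """yaw: world direction (deg) of tool y; shares needed from the measured pose"""
    s=robot.read_state(); R=Ro.from_rotvec(s["orientation"]); a=np.radians(yaw); y=np.array([np.cos(a),np.sin(a),0]); z=np.array([0,0,-1.])
    G=Ro.from_matrix(np.c_[np.cross(y,z),y,z]); M=R.as_matrix()
    print("tool x,y,z",M[:,0].round(3),M[:,1].round(3),M[:,2].round(4),"pos",s["tool_pos"].round(4),"q6",s["q"][5].round(3),"q1",s["q"][0].round(3),"t",s["t"])
    print("shift",(R.inv().apply(np.array(pos)-s["tool_pos"])/.2).round(4),"turn",((R.inv()*G).as_rotvec()/(np.pi/2)).round(4))
E
python3 -c "
from h import *
goal([.480,.2935,.2365],66.5); goal([.480,.2935,.2365],-113.5)"
```

```text
tool x,y,z [-0.956  0.294  0.   ] [ 0.294  0.956 -0.001] [-2.e-04 -6.e-04 -1.e+00] pos [0.1766 0.5733 0.2371] q6 -0.085 q1 1.187 t 0.3
shift [-1.8618 -0.8901  0.0033] turn [-0.0004 -0.      0.0709]
tool x,y,z [-0.956  0.294  0.   ] [ 0.294  0.956 -0.001] [-2.e-04 -6.e-04 -1.e+00] pos [0.1766 0.5733 0.2371] q6 -0.085 q1 1.187 t 0.3
shift [-1.8618 -0.8901  0.0033] turn [ 0.0000e+00 -6.0000e-04 -1.9291e+00]
```

>>> jog_arm --rows '[[[-0.2, -0.1, 0], [0, 0, 0.02]], [[-0.4, -0.19, 0], [0, 0, 0.04]], [[-0.6, -0.29, 0], [0, 0, 0.06]], [[-0.8, -0.38, 0], [0, 0, 0.071]], [[-0.93, -0.445, 0], [0, 0, 0.071]]]' --hand -1

```text
t: 0.8
tool_pos: [0.33, 0.4317, 0.2375]
orientation: [0.643, 3.074, -0.0]
force: [-0.9, -0.5, -0.2]
opening: 0.0932
gripper_force: 0.0
```

```bash
python3 -c "
from h import *
goal([.480,.2935,.2365],66.5)"
```

```text
tool x,y,z [-0.916  0.401 -0.001] [ 0.401  0.916 -0.   ] [ 6.e-04 -3.e-04 -1.e+00] pos [0.33   0.4317 0.2375] q6 -0.334 q1 0.824 t 0.8
shift [-0.9641 -0.3324  0.0056] turn [-0.      0.0004 -0.0014]
```

>>> jog_arm --rows '[[[-0.2, -0.07, 0], [0, 0, 0]], [[-0.42, -0.145, 0], [0, 0, 0]], [[-0.65, -0.225, 0], [0, 0, 0]], [[-0.85, -0.29, 0], [0, 0, 0]], [[-0.964, -0.332, 0], [0, 0, 0]]]'

```text
t: 1.3
tool_pos: [0.4805, 0.2933, 0.2374]
orientation: [0.643, 3.074, -0.001]
force: [-0.4, 0.4, 0.1]
opening: 0.0927
gripper_force: 0.0
```

>>> jog_arm --rows '[[[0, 0, 0], [0, 0, 0]], [[0, 0, 0], [0, 0, 0]]]'

```text
t: 1.5
tool_pos: [0.4785, 0.2956, 0.2373]
orientation: [-0.642, -3.075, -0.0]
force: [-1.4, 1.0, -0.5]
opening: 0.0932
gripper_force: 0.0
```

```bash
python3 -c "
from h import *
goal([.480,.2935,.105],66.5)
c=cam('scene'); im=c['frame'][:,:,::-1]
cv2.imwrite('pics/g1.png',cv2.resize(im[120:320,270:510],(720,600),interpolation=cv2.INTER_CUBIC))"
```

```text
tool x,y,z [-0.916  0.4    0.001] [ 0.4    0.916 -0.   ] [-6.e-04  2.e-04 -1.e+00] pos [0.4785 0.2956 0.2373] q6 -0.697 q1 0.462 t 1.5
shift [-0.0116 -0.0065  0.6613] turn [-0.     -0.0004 -0.001 ]
```

View pics/g1.png

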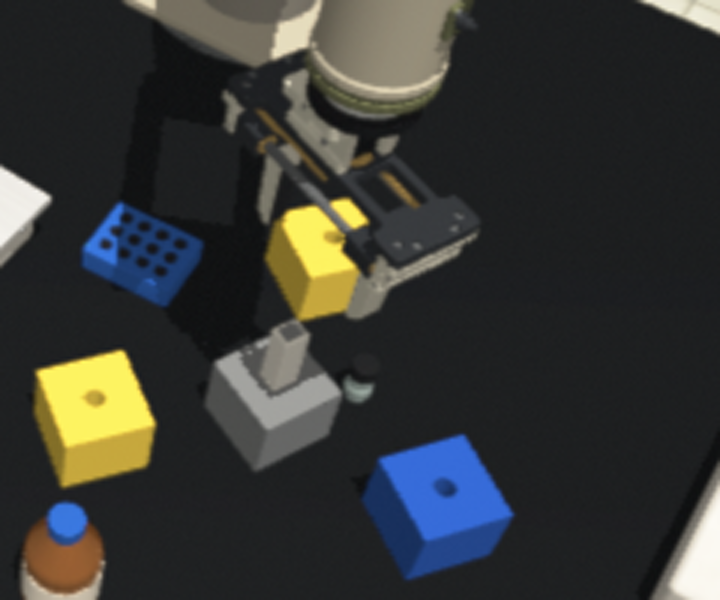

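The fingers straddle the handle at (285,350) evenly and clear the vial at (360,378), so I go down.

>>> jog_arm --rows '[[[-0.01, -0.005, 0.15], [0, 0, 0]], [[-0.01, -0.005, 0.3], [0, 0, 0]], [[-0.01, -0.005, 0.45], [0, 0, 0]], [[-0.01, -0.005, 0.58], [0, 0, 0]], [[-0.01, -0.005, 0.661], [0, 0, 0]]]'

```text
t: 2.05
tool_pos: [0.4777, 0.2948, 0.1029]
orientation: [-0.636, -3.074, 0.002]
force: [-0.2, -0.8, -0.5]
opening: 0.093
gripper_force: 0.0
```

>>> jog_arm --rows '[[[0, 0, 0], [0, 0, 0]], [[0, 0, 0], [0, 0, 0]]]'

```text
t: 2.25
tool_pos: [0.4799, 0.2948, 0.1061]
orientation: [0.638, 3.076, 0.001]
force: [0.4, 0.5, 0.3]
opening: 0.0928
gripper_force: 0.0
```

```bash
python3 -c "
from h import *
for i in range(2): goal([.480,.2935,.105],66.5);cam('top')"
```

```text
tool x,y,z [-0.917  0.398 -0.   ] [0.398 0.917 0.   ] [ 5.e-04  3.e-04 -1.e+00] pos [0.4799 0.2948 0.1061] q6 -0.702 q1 0.46 t 2.25
shift [-0.0033 -0.0059  0.0053] turn [0.0003 0.0002 0.0005]
tool x,y,z [-0.917  0.398 -0.001] [0.398 0.917 0.002] [ 0.0019  0.001  -1.    ] pos [0.4805 0.295  0.1069] q6 -0.702 q1 0.46 t 2.3
shift [-0.0004 -0.0078  0.0094] turn [0.0011 0.0008 0.0003]
```

>>> jog_arm --rows '[[[0, -0.006, 0.004], [0, 0, 0]], [[0, -0.006, 0.004], [0, 0, 0]], [[0, -0.006, 0.004], [0, 0, 0]], [[0, -0.006, 0.004], [0, 0, 0]], [[0, -0.006, 0.004], [0, 0, 0]]]' --hand 1 --squeeze 20

```text
t: 2.85
tool_pos: [0.4795, 0.293, 0.1045]
orientation: [0.64, 3.076, 0.0]
force: [-0.2, -0.5, -0.5]
opening: 0.0578
gripper_force: 0.0
```

>>> jog_arm --rows '[[[0, 0, 0], [0, 0, 0]], [[0, 0, 0], [0, 0, 0]], [[0, 0, 0], [0, 0, 0]], [[0, 0, 0], [0, 0, 0]], [[0, 0, 0], [0, 0, 0]]]'

```text
t: 3.35
tool_pos: [0.4794, 0.293, 0.1044]
orientation: [-0.64, -3.076, -0.0]
force: [0.7, 0.2, -0.4]
opening: 0.0197
gripper_force: 20.0
```

Gripped with a 20 mm opening. Now lifting straight up by 80 mm.

>>> jog_arm --rows '[[[0, 0, -0.06], [0, 0, 0]], [[0, 0, -0.14], [0, 0, 0]], [[0, 0, -0.22], [0, 0, 0]], [[0, 0, -0.3], [0, 0, 0]], [[0, 0, -0.4], [0, 0, 0]]]'

```text
t: 3.85
tool_pos: [0.4795, 0.293, 0.1862]
orientation: [0.64, 3.075, 0.001]
force: [-0.3, 0.5, -1.6]
opening: 0.02
gripper_force: 20.0
```

>>> jog_arm --rows '[[[0, 0, 0], [0, 0, 0]], [[0, 0, -0.1], [0, 0, 0]], [[0, 0, -0.1], [0, 0, 0]]]'

```text
t: 4.15
tool_pos: [0.4807, 0.2936, 0.207]
orientation: [0.639, 3.072, 0.004]
force: [0.4, 0.5, -0.0]
opening: 0.0201
gripper_force: 20.0
```

```bash
python3 -c "
from h import *
goal([.6229,-.0437,.2],66.5)
c=cam('scene'); im=c['frame'][:,:,::-1]
cv2.imwrite('pics/g2.png',cv2.resize(im[120:320,270:510],(720,600),interpolation=cv2.INTER_CUBIC))"
```

```text
tool x,y,z [-0.917  0.399 -0.003] [0.399 0.917 0.003] [ 0.0038  0.0019 -1.    ] pos [0.4807 0.2936 0.207 ] q6 -0.703 q1 0.457 t 4.15
shift [-1.3248 -1.263   0.0345] turn [ 0.0021  0.0018 -0.0001]
```

View pics/g2.png

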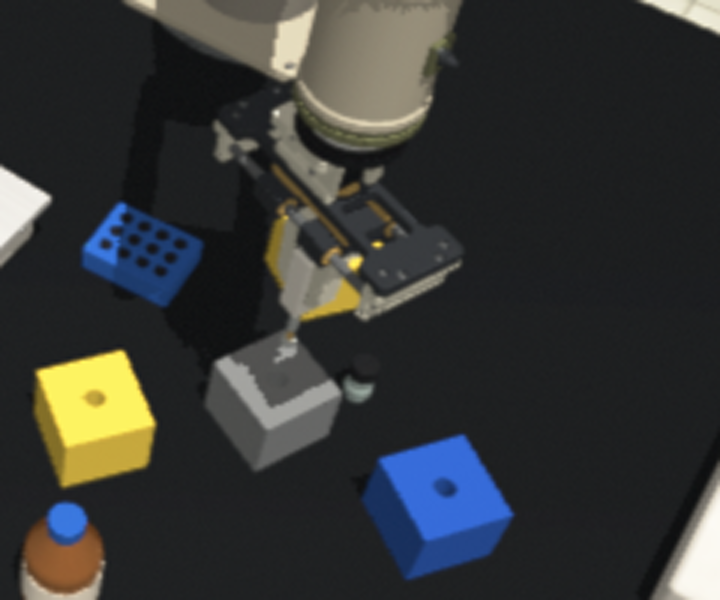

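The probe is out of the stand and upright, with its shaft at (293,325) and the stand hole empty. Next I carry it towards the square.

>>> jog_arm --rows '[[[-0.08, -0.075, 0], [0, 0, 0]], [[-0.18, -0.17, 0], [0, 0, 0]], [[-0.29, -0.275, 0], [0, 0, 0]], [[-0.4, -0.38, 0], [0, 0, 0]], [[-0.5, -0.475, 0], [0, 0, 0]]]'

```text
t: 4.7
tool_pos: [0.5331, 0.1646, 0.2029]
orientation: [-0.64, -3.074, 0.001]
force: [1.1, -0.0, -1.9]
opening: 0.0196
gripper_force: 20.0
```

>>> jog_arm --rows '[[[-0.11, -0.105, 0], [0, 0, 0]], [[-0.22, -0.21, 0], [0, 0, 0]], [[-0.33, -0.315, 0], [0, 0, 0]], [[-0.44, -0.42, 0], [0, 0, 0]], [[-0.55, -0.525, 0], [0, 0, 0]]]'

```text
t: 5.2
tool_pos: [0.592, 0.0246, 0.2028]
orientation: [-0.64, -3.074, 0.0]
force: [-0.2, 1.1, -2.0]
opening: 0.0198
gripper_force: 20.0
```

>>> jog_arm --rows '[[[-0.1, -0.09, 0], [0, 0, 0]], [[-0.18, -0.17, 0], [0, 0, 0]], [[-0.24, -0.23, 0], [0, 0, 0]], [[-0.27, -0.26, 0], [0, 0, 0]], [[-0.27, -0.26, 0], [0, 0, 0]]]'

```text
t: 5.7
tool_pos: [0.6209, -0.044, 0.2037]
orientation: [-0.641, -3.074, 0.0]
force: [0.2, 0.6, -1.0]
opening: 0.0198
gripper_force: 20.0
```

```bash
python3 - <<'E'
from h import *
robot_s=[]
c=cam('scene'); goal([.6229,-.0437,.16],66.5); c2=cam('top'); goal([.6229,-.0437,.16],66.5)
s=robot.read_state(); p=s["tool_pos"]; print(s["force"],s["opening"])
for n,k in((c,'scene'),(c2,'top')): print(k,"tip expected px",proj(n,p-[0,0,.09]),"handle bottom",proj(n,p-[0,0,.04]))
u,v=map(int,proj(c,p-[0,0,.06])); im=c['frame'][v-50:v+50,u-60:u+60,::-1]; print("org",u-60,v-50)
cv2.imwrite('pics/g3.png',cv2.resize(im,(720,600),interpolation=cv2.INTER_CUBIC))
E
```

```text
tool x,y,z [-0.917  0.399  0.001] [0.399 0.917 0.   ] [-8.e-04  5.e-04 -1.e+00] pos [ 0.6208 -0.0431  0.2039] q6 -1.312 q1 -0.152 t 5.75
shift [-0.0111  0.0016  0.2195] turn [ 0.0001 -0.0006 -0.0004]
tool x,y,z [-0.917  0.399  0.001] [0.399 0.917 0.   ] [-5.e-04  5.e-04 -1.e+00] pos [ 0.6207 -0.0427  0.2041] q6 -1.312 q1 -0.151 t 5.8
shift [-0.0121 -0.0005  0.2205] turn [ 0.0002 -0.0004  0.0001]
[ 0.80828272 -0.20837042 -1.68894014] 0.019542639817943623
scene tip expected px (np.float64(220.9480367667361), np.float64(202.98994177817542)) handle bottom (np.float64(219.67952312988754), np.float64(190.22810179419002))
top tip expected px (np.float64(268.5738099780249), np.float64(160.18388649766632)) handle bottom (np.float64(269.08967130591077), np.float64(157.44535586919108))
org 160 145
```

View pics/g3.png

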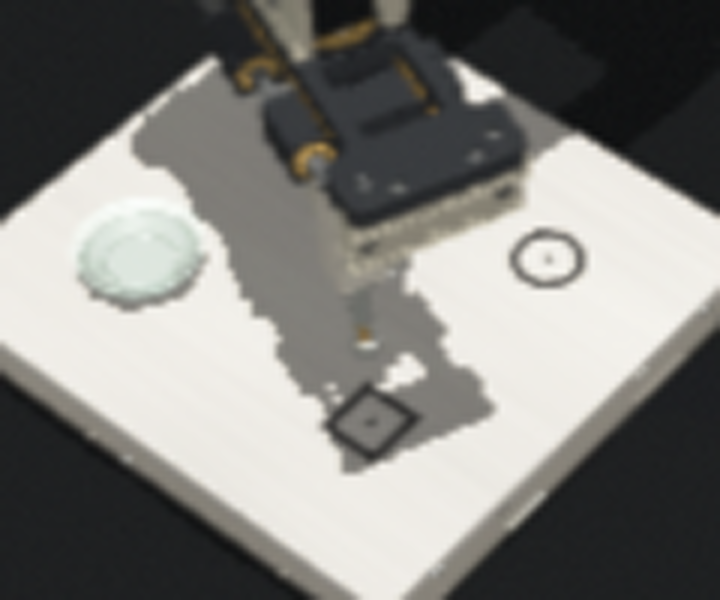

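The foot tip at (365,345) is within 1 px of the prediction, and the square's centre is at (371,421). I descend to just above the plate.

>>> jog_arm --rows '[[[-0.01, 0, 0.06], [0, 0, 0]], [[-0.01, 0, 0.12], [0, 0, 0]], [[-0.01, 0, 0.18], [0, 0, 0]], [[-0.01, 0, 0.21], [0, 0, 0]], [[-0.01, 0, 0.22], [0, 0, 0]]]'

```text
t: 6.3
tool_pos: [0.6219, -0.0439, 0.1585]
orientation: [-0.639, -3.073, 0.0]
force: [0.2, -0.7, -1.0]
opening: 0.0201
gripper_force: 20.0
```

>>> jog_arm --rows '[[[0, 0, 0.01], [0, 0, 0]], [[0, 0, 0.02], [0, 0, 0]], [[0, 0, 0.03], [0, 0, 0]], [[0, 0, 0.035], [0, 0, 0]], [[0, 0, 0.04], [0, 0, 0]]]'

```text
t: 6.8
tool_pos: [0.6231, -0.0443, 0.1529]
orientation: [0.64, 3.075, 0.0]
force: [0.3, 0.1, 0.6]
opening: 0.02
gripper_force: 20.0
```

```bash
cat >> h.py <<'E'
def avg(n=6):
    L=[]
    for i in range(n): cam('top'); s=robot.read_state(); L.append(np.r_[s["tool_pos"],s["force"]])
    print("avg pos",np.mean(L,0)[:3].round(4),"F",np.mean(L,0)[3:].round(2),"sd",np.std(L,0).round(4),"t",s["t"])
E
python3 -c "
from h import *
avg(); goal([.6229,-.0437,.15],66.5)"
```

```text
avg pos [ 0.6231 -0.0442  0.1528] F [ 0.44 -0.    0.5 ] sd [0.     0.     0.     0.5792 0.4129 0.3014] t 7.1
tool x,y,z [-0.917  0.399 -0.001] [0.399 0.917 0.   ] [ 6.e-04 -1.e-04 -1.e+00] pos [ 0.6231 -0.0442  0.1528] q6 -1.313 q1 -0.153 t 7.1
shift [0.0018 0.0022 0.0138] turn [ 0.0001  0.0004 -0.0001]
```

>>> jog_arm --rows '[[[0, 0, 0.005], [0, 0, 0]], [[0, 0, 0.01], [0, 0, 0]], [[0, 0, 0.01], [0, 0, 0]], [[0, 0, 0.01], [0, 0, 0]], [[0, 0, 0.01], [0, 0, 0]]]'

```text
t: 7.6
tool_pos: [0.623, -0.0442, 0.1506]
orientation: [0.64, 3.075, 0.0]
force: [0.8, -0.2, 1.9]
opening: 0.0195
gripper_force: 20.0
```

```bash
python3 - <<'E'
from h import *
avg(8); s=robot.read_state(); p=s["tool_pos"]
c=cam('scene'); u,v=map(int,proj(c,[p[0],p[1],.065])); im=c['frame'][v-25:v+25,u-30:u+30,::-1]; print("org",u-30,v-25,proj(c,[p[0],p[1],.065]),proj(c,[.6229,-.0437,.065]))
cv2.imwrite('pics/g4.png',cv2.resize(im,(720,600),interpolation=cv2.INTER_CUBIC))
E
```

```text
avg pos [ 0.623  -0.0442  0.1506] F [ 1.61 -0.63  1.33] sd [0.     0.     0.     0.3587 0.4247 0.3942] t 8.0
org 191 189 (np.float64(221.12284650801828), np.float64(214.99270405759762)) (np.float64(221.27273943613773), np.float64(215.08502030917634))
```

View pics/g4.png

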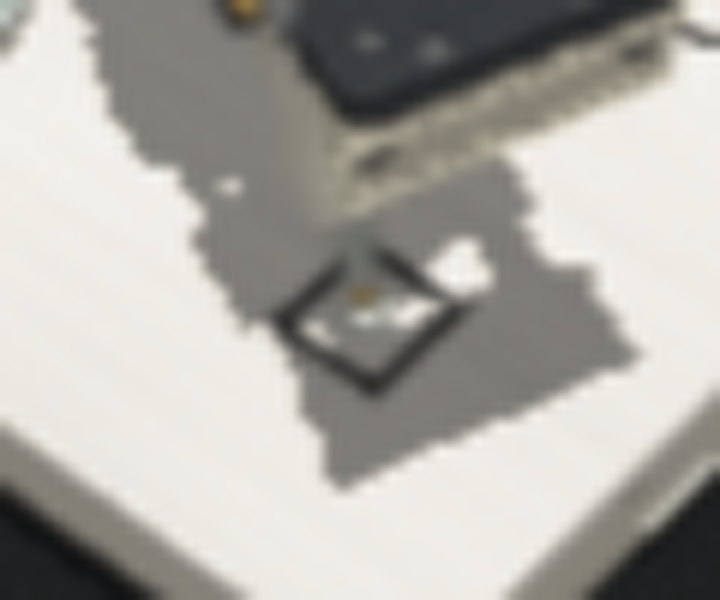

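The foot at about (362,312) sits inside the square, whose centre is near (373,316). That is about 2 mm off, well within tolerance. Next I lift clear and go to the cross.

>>> jog_arm --rows '[[[0, 0, -0.04], [0, 0, 0]], [[0, 0, -0.1], [0, 0, 0]], [[0, 0, -0.18], [0, 0, 0]], [[0, 0, -0.22], [0, 0, 0]], [[0, 0, -0.22], [0, 0, 0]]]'

```text
t: 8.55
tool_pos: [0.6241, -0.0444, 0.1973]
orientation: [0.639, 3.072, 0.0]
force: [0.7, -0.4, -1.0]
opening: 0.0202
gripper_force: 20.0
```

```bash
python3 -c "
from h import *
avg(3); goal([.4995,-.18,.195],66.5)"
```

```text
avg pos [ 0.623  -0.0442  0.1949] F [-0.12  0.3  -1.73] sd [4.000e-04 0.000e+00 8.000e-04 3.100e-01 4.111e-01 3.979e-01] t 8.7
tool x,y,z [-0.917  0.399  0.001] [ 0.399  0.917 -0.   ] [-6.e-04  1.e-04 -1.e+00] pos [ 0.6226 -0.0442  0.194 ] q6 -1.313 q1 -0.153 t 8.7
shift [ 0.2933 -0.8683 -0.0045] turn [-0.0001 -0.0004 -0.0001]
```

>>> jog_arm --rows '[[[0.04, -0.12, 0], [0, 0, 0]], [[0.09, -0.26, 0], [0, 0, 0]], [[0.14, -0.41, 0], [0, 0, 0]], [[0.19, -0.56, 0], [0, 0, 0]], [[0.23, -0.68, 0], [0, 0, 0]]]'

```text
t: 9.2
tool_pos: [0.5247, -0.1514, 0.1934]
orientation: [-0.64, -3.074, 0.0]
force: [0.8, 0.8, -2.2]
opening: 0.02
gripper_force: 20.0
```

>>> jog_arm --rows '[[[0.03, -0.09, 0], [0, 0, 0]], [[0.053, -0.157, 0], [0, 0, 0]], [[0.063, -0.188, 0], [0, 0, 0]], [[0.063, -0.188, 0], [0, 0, 0]], [[0.063, -0.188, 0], [0, 0, 0]]]'

```text
t: 9.7
tool_pos: [0.5002, -0.1796, 0.1943]
orientation: [-0.64, -3.076, -0.001]
force: [0.9, 0.2, -2.8]
opening: 0.0199
gripper_force: 20.0
```

```bash
python3 -c "
from h import *
avg(3); goal([.4995,-.18,.151],66.5)"
```

```text
avg pos [ 0.5003 -0.1794  0.1944] F [-0.13  0.29 -1.17] sd [0.     0.     0.     0.4585 0.3066 0.4511] t 9.85
tool x,y,z [-0.917  0.398  0.   ] [0.398 0.917 0.   ] [ 1.e-04  1.e-04 -1.e+00] pos [ 0.5003 -0.1794  0.1944] q6 -1.602 q1 -0.441 t 9.85
shift [ 0.0025 -0.0043  0.2169] turn [ 0.0001 -0.      0.0005]
```

>>> jog_arm --rows '[[[0.003, -0.004, 0.06], [0, 0, 0]], [[0.003, -0.004, 0.12], [0, 0, 0]], [[0.003, -0.004, 0.16], [0, 0, 0]], [[0.003, -0.004, 0.18], [0, 0, 0]], [[0.003, -0.004, 0.19], [0, 0, 0]]]'

```text
t: 10.35
tool_pos: [0.4985, -0.1803, 0.1554]
orientation: [-0.64, -3.074, -0.001]
force: [-1.1, -0.4, -1.4]
opening: 0.0198
gripper_force: 20.0
```

>>> jog_arm --rows '[[[0, 0, 0.007], [0, 0, 0]], [[0, 0, 0.014], [0, 0, 0]], [[0, 0, 0.02], [0, 0, 0]], [[0, 0, 0.026], [0, 0, 0]], [[0, 0, 0.026], [0, 0, 0]]]'

```text
t: 10.85
tool_pos: [0.4992, -0.1806, 0.1515]
orientation: [0.64, 3.075, -0.0]
force: [0.3, 0.1, 1.1]
opening: 0.02
gripper_force: 20.0
```

```bash
python3 - <<'E'
from h import *
avg(14); s=robot.read_state(); p=s["tool_pos"]
c=cam('scene'); u,v=map(int,proj(c,[p[0],p[1],.065])); im=c['frame'][v-25:v+25,u-30:u+30,::-1]; print("org",u-30,v-25,proj(c,[p[0],p[1],.065]),proj(c,[.4998,-.1809,.065]))
cv2.imwrite('pics/g5.png',cv2.resize(im,(720,600),interpolation=cv2.INTER_CUBIC))
E
```

```text
avg pos [ 0.4992 -0.1806  0.1514] F [ 0.2  -0.05  1.2 ] sd [0.000e+00 0.000e+00 1.000e-04 6.474e-01 5.388e-01 4.362e-01] t 11.55
org 183 139 (np.float64(213.54717881904335), np.float64(164.22976944752557)) (np.float64(213.30151494857253), np.float64(164.32092727951706))
```

View pics/g5.png

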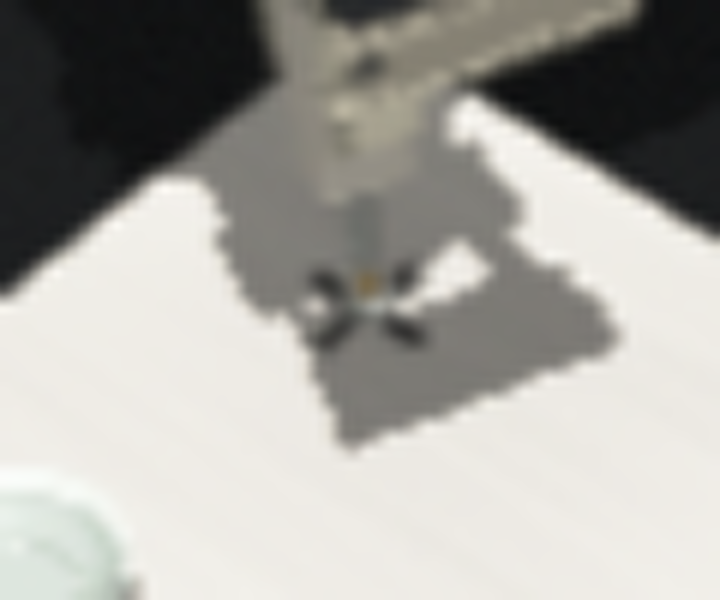

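The foot at (368,305) is on the cross centre at about (368,308). Next I lift clear and go to the ring.

>>> jog_arm --rows '[[[0, 0, -0.04], [0, 0, 0]], [[0, 0, -0.1], [0, 0, 0]], [[0, 0, -0.18], [0, 0, 0]], [[0, 0, -0.22], [0, 0, 0]], [[0, 0, -0.22], [0, 0, 0]]]'

```text
t: 12.1
tool_pos: [0.4999, -0.1809, 0.1974]
orientation: [0.639, 3.073, -0.001]
force: [-0.2, -0.4, -1.2]
opening: 0.0196
gripper_force: 20.0
```

```bash
python3 -c "
from h import *
avg(3); goal([.502,-.0415,.195],66.5)"
```

```text
avg pos [ 0.499  -0.1805  0.1953] F [-0.32 -0.35 -1.59] sd [3.000e-04 1.000e-04 6.000e-04 8.265e-01 4.428e-01 8.800e-02] t 12.25
tool x,y,z [-0.917  0.399  0.001] [0.399 0.917 0.   ] [-8.e-04  4.e-04 -1.e+00] pos [ 0.4986 -0.1803  0.1947] q6 -1.604 q1 -0.444 t 12.25
shift [ 0.2614  0.6433 -0.0015] turn [ 0.     -0.0006 -0.0001]
```

>>> jog_arm --rows '[[[0.05, 0.12, 0], [0, 0, 0]], [[0.11, 0.27, 0], [0, 0, 0]], [[0.17, 0.42, 0], [0, 0, 0]], [[0.22, 0.54, 0], [0, 0, 0]], [[0.26, 0.643, 0], [0, 0, 0]]]'

```text
t: 12.75
tool_pos: [0.5019, -0.0403, 0.1942]
orientation: [-0.639, -3.074, -0.0]
force: [0.7, 0.4, -0.8]
opening: 0.02
gripper_force: 20.0
```

>>> jog_arm --rows '[[[0, 0, 0], [0, 0, 0]], [[0, 0, 0], [0, 0, 0]], [[0, 0, 0], [0, 0, 0]]]'

```text
t: 13.05
tool_pos: [0.5023, -0.0426, 0.1948]
orientation: [-0.641, -3.075, 0.001]
force: [-0.9, -0.3, -1.7]
opening: 0.02
gripper_force: 20.0
```

```bash
python3 -c "
from h import *
avg(3); goal([.502,-.0415,.15],66.5)"
```

```text
avg pos [ 0.5025 -0.0427  0.195 ] F [ 0.01 -0.08 -0.78] sd [0.000e+00 0.000e+00 1.000e-04 1.887e-01 5.128e-01 5.607e-01] t 13.2
tool x,y,z [-0.916  0.4    0.   ] [ 0.4    0.916 -0.   ] [-3.e-04 -1.e-04 -1.e+00] pos [ 0.5025 -0.0427  0.1951] q6 -1.346 q1 -0.186 t 13.2
shift [0.0047 0.0046 0.2255] turn [-0.0001 -0.0001 -0.0009]
```

>>> jog_arm --rows '[[[0.003, 0.004, 0.06], [0, 0, 0]], [[0.003, 0.004, 0.12], [0, 0, 0]], [[0.003, 0.004, 0.16], [0, 0, 0]], [[0.003, 0.004, 0.18], [0, 0, 0]], [[0.003, 0.004, 0.19], [0, 0, 0]]]'

```text
t: 13.7
tool_pos: [0.5019, -0.0408, 0.1562]
orientation: [-0.64, -3.074, 0.0]
force: [0.2, -0.6, -1.8]
opening: 0.0203
gripper_force: 20.0
```

>>> jog_arm --rows '[[[0, 0, 0.008], [0, 0, 0]], [[0, 0, 0.016], [0, 0, 0]], [[0, 0, 0.024], [0, 0, 0]], [[0, 0, 0.032], [0, 0, 0]], [[0, 0, 0.035], [0, 0, 0]]]'

```text
t: 14.2
tool_pos: [0.5027, -0.0409, 0.1505]
orientation: [0.64, 3.075, 0.0]
force: [0.0, 0.5, 1.7]
opening: 0.0201
gripper_force: 20.0
```

>>> jog_arm --rows '[[[0, 0, 0], [0, 0, 0]], [[0, 0, 0], [0, 0, 0]], [[0, 0, 0], [0, 0, 0]]]'

```text
t: 14.5
tool_pos: [0.5026, -0.0409, 0.1505]
orientation: [0.64, 3.075, 0.0]
force: [0.5, -0.1, 1.8]
opening: 0.0198
gripper_force: 20.0
```

```bash
python3 - <<'E'
from h import *
avg(14); s=robot.read_state(); p=s["tool_pos"]
c=cam('scene'); u,v=map(int,proj(c,[p[0],p[1],.065])); im=c['frame'][v-40:v+40,u-48:u+48,::-1]; print("org",u-48,v-40,proj(c,[p[0],p[1],.065]),proj(c,[.502,-.0417,.065]))
cv2.imwrite('pics/g6.png',cv2.resize(im,(720,600),interpolation=cv2.INTER_CUBIC))
E
```

```text
avg pos [ 0.5025 -0.0409  0.1504] F [1.43 0.26 1.36] sd [0.     0.     0.     0.3199 0.5371 0.302 ] t 15.2
org 203 147 (np.float64(251.02428052381157), np.float64(187.8958433737621)) (np.float64(250.89878024258232), np.float64(187.64407451533026))
```

View pics/g6.png

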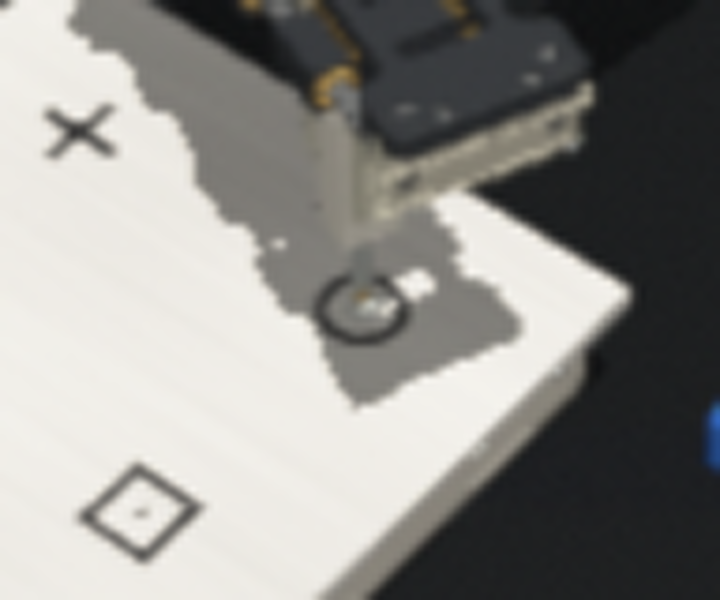

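The foot at about (362,305) is inside the ring, whose centre is (362,308). The contact force is about 2.8 N with the foot pushed in about 4.5 mm, so I hand it in.

```bash
python3 -c "
from plant import robot
print(robot.close_job())"
```

```text
the job is handed in; nothing more can be done
None
```

The probe touched the square mark and then the cross, lifting clear after each. I handed the job in with it held upright on the ring mark at an estimated 2.8 N, foot pushed in about 4.5 mm; `close_job()` returned no verdict.

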